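# Snap the lunch box shut and hold it up level

## Task

The lunch box on the counter is packed but its lid is still ajar, and the counter under it needs a wipe. While the box stands on the counter, press the front of its hinged lid down until the catch snaps and it is fully shut; then take the box by the bar handle on the lid and lift it about 10 cm straight up above where it stood, without tipping it. Finish while still holding it there in the gripper, level and still, with the lid shut; leave the other things on the counter as they are.

Things in the scene. Friction and masses are not known exactly. Their poses are not given: they have to be found in the camera images.
- lunch_box: Open-topped blue plastic lunch box (tub), 100 (x) x 112 (y) x 84 mm high, loose on the counter, about 0.5 kg in all with lid and the red apple inside it. Origin: centre of its underside; z up; its front with the catch looks along its own -x, the lid hinge runs along y on its back (+x) top rim. A sideways shove slides it, so press down along the lid's own arc.
- lunch_lid (a joint): Angle of the white lid about its hinge at the back top rim: 0 = fully shut, grows as the front edge rises (rad). A stiff hinge keeps it where it is left. From about 0.10 down to 0.05 rad the lip rides over a sprung catch, which needs about 10 to 15 N of downward push at the front edge; past that the lid snaps to 0 and the catch then carries the box by its handle.
- lid_front (a point): Point on the lid's top face 16 mm behind its front edge, on the centre line: where to press down. 90 mm from the hinge line, 5 mm above it when shut (89 mm above the counter); moves with the lid on an arc about the hinge, forward (to the box's -x) as it goes down. Axes as the lid's (at 0 rad equal to the box's).
- lid_grip (a point): Centre of the blue bar handle on the lid: a flat-sided bar 14 mm thick (lid x), 86 mm long (lid y), 16 mm high, standing on two end posts 70 mm apart inside; 29 mm of free height under it, its centre 37 mm above the lid's underside (121 mm above the counter when the lid is shut) and straight above the box's centre. Grasp it in the middle across its 14 mm. Axes as the lid's.
- lid_hinge (a point): Centre of the lid's hinge line (along the box's y), on the back top rim, 50 mm behind the box's centre, 84 mm above its underside.
- honey_jar_mid (a point): Bystander: honey jar with grey lid, 71 mm wide, 110 mm high; point half-way up.
- tuna_mid (a point): Bystander: flat tin can, 86 mm wide, 40 mm high; point half-way up.
- spice_jar_mid (a point): Bystander: spice jar with green cap, 46 mm wide, 106 mm high; point half-way up.
- red_apple_mid (a point): Bystander: red apple, 71 mm wide, lying on the counter; its centre.
- green_mug_mid (a point): Bystander: green and white mug, 86 mm wide, 121 mm over its handle, 99 mm high; point half-way up.
- teaspoon_mid (a point): Bystander: teaspoon lying flat, 139 mm long; its middle.
There are look-alikes about, which are no part of the job. Of the things that look like the lunch_box, the larger one is meant.

How it is judged:
By the outcome, as a careful person would: the job done as asked, in the order asked, and still so for the second after the job is handed in, while the arm keeps its last pose, push and grip.
It also fails if it takes over 45 s, if anything falls off the work surface, if the arm or the gripper's body presses on something with over 40 N, if the wrist force passes 120 N, or if a joint passes its speed limit or range.

## Robot

A 6-joint arm with a two-finger parallel gripper is mounted at the origin on a cart in front of the work surface, level with it; the furniture and walls round the work are solid. World frame = base frame: x ahead of the robot, y to its left, z up, the work surface at z = 0. Lengths are in m, angles in rad, forces in N, time in s.
With the tool pointing down it reaches from about 0.3 to 0.875 m from the base axis. Payload 6.4 kg.
Tool frame: the origin (TCP) lies midway between the tips of the shut fingers; the grasp point (between the pads) lies 19 mm behind it (ctrl.hold_point_z is the distance from the TCP to the grasp point, in m); z points along the fingers, y is the line along which they close (so a half turn about z gives the same grasp; the last joint's range is limited). The gripper opens to 85 mm and grips with 20 to 120 N. Pads are 22 mm wide; open, the fingers measure 114 mm over their backs; the gripper's body (76 mm by 85 mm) begins 54 mm behind the grasp point. The pads swing forward as they close: fully open they stand 13 mm farther back than shut.
Start: joints at [0.974, 0.181, 1.607, -0, 1.354, -0.206], TCP at [0.219, 0.532, 0.231] pointing down, gripper open.
Joint ranges: [-2.99, 2.99], [-0.89, 2.07], [0.3, 2.58], [-1.14, 4.28], [0, 2.63], [-3.12, 3.12]. Speed limits (rad/s): [2.57, 2.57, 3.01, 3.14, 3.14, 3.14].

## Interface

Orientations are given as a unit quaternion [w, x, y, z].
In Python, from bench import ctrl gives the robot as it stands.
- The arm moves only by the tool carry_out, never from a script. Its argument "plan" is text: rows parted by semicolons, each of 6 numbers parted by spaces: the shift along the tool's x, y, z as a fraction of full scale, then the turn, a rotation vector about the tool's x, y, z as a fraction of full scale. A call has exactly 8 rows; each row shifts and turns the commanded pose from where the row before left it, along the tool's axes as they then stand; what a row does not reach is not made up. Full scale, the value 1, is 40 mm for a shift and 0.1 rad for a turn. A row lasts 1/12 s, in which the tool goes at most 41.7 mm and 7.16 degrees, less where a joint would pass 70% of its speed; a pose out of reach is approached as far as the arm can. A call with a number of a shift or a turn outside -1 to 1 is refused whole. A call with a gripper value outside its range is refused whole. "claw" is the gripper's target within -1 to 1 (shut at 1, half-way at 0, fully open at -1), set as the call begins (left out, the last holds). The fingers move at their own pace and stop on an object; the grip force is fixed at half the most. Time passes only in rows, so rows that do not move let the fingers close, or fill a call up. It gives the time, the measured TCP pose, the force, the opening and the grip force at its end, in the units of the state.
- ctrl.get_obs(): the state, without advancing time (a new reading comes with each control period).
- ctrl.camera(name): name is "side" or "top"; returns a dict with "pixels" (480x640x3 uint8, red, green, blue), "mtx" (3x3 intrinsics, pixels), "k1" (the pictures are not rectified: a ray, as slopes to the right and down, at radius r is drawn at 1 + k1 r^2 times it, then the intrinsics apply), "R" (3x3) and "t" (3): a world point X has camera coordinates R X + t. Camera axes: x right, y down, z forward; pixel columns grow to the right and rows downward; lengths in m; the calibration is good to about 2 mm. A picture is of the moment at which its call begins. There is no depth.
- ctrl.hand_in(): hands the job in; it is judged then, once.
The state is a dict: "time_s": time; "q": joint angles; "dq": joint speeds; "joint_efforts": joint torques, N m; "eef_pos": TCP position; "eef_rot": TCP orientation; "wrist_force": force on the tool from outside, world axes, zero at the start; "torque": the same for the moment, N m; "opening": opening from 0.0 (shut) to 1.0 (fully open); "grasp_force": force on a finger pad.
Only numpy, scipy, OpenCV 4.12 (cv2) and the standard library are available. Lean on these libraries where they do the work, as an engineer would, in place of code of your own. Each camera call takes 0.05 s, during which the arm holds its last target. There are 200 camera calls.

## Working session

There is one attempt and no reset: what is moved stays moved. The work goes in short steps, Python scripts to look and compute and a tool call to move; the robot and the scene stay as the last step left them, time stands still between calls to the robot, and variables do not carry over. Pictures are saved under pics/ and viewed, at most 10 in all, crops included, and the job is handed in when it is done.

Besides the shell and the picture viewer there is one more tool, called after "Emit:" as name(argument=value, ...) on one line, values as JSON. carry_out: Moves the arm, as the interface text tells. Shift numbers are shares of 40 mm and turn numbers shares of 0.1 rad, none past 1 either way. Its arguments: {"type":"object","properties":{"plan":{"type":"string"},"claw":{"type":"number"}},"required":["plan"]}

```bash
mkdir -p pics; cat > h.py <<'E'
import numpy as np, cv2
from bench import ctrl
def save(c,name): cv2.imwrite('pics/'+name,c['pixels'][:,:,::-1])
def ray(c,u,v):
    p=np.linalg.inv(c['mtx'])@[u,v,1]; d=p[:2]; x=d.copy()
    for _ in range(20): x=d/(1+c['k1']*(x@x))
    R=np.array(c['R']);t=np.array(c['t'])
    return -R.T@t, R.T@np.array([x[0],x[1],1])
def onz(c,u,v,z):
    o,d=ray(c,u,v); return o+d*(z-o[2])/d[2]
def proj(c,X):
    p=np.array(c['R'])@X+c['t']; x=p[:2]/p[2]; x=x*(1+c['k1']*(x@x)); return (np.array(c['mtx'])@[x[0],x[1],1])[:2]
def two(c1,p1,c2,p2):
    o1,d1=ray(c1,*p1);o2,d2=ray(c2,*p2)
    s=np.linalg.lstsq(np.c_[d1,-d2],o2-o1,rcond=None)[0]
    a=o1+s[0]*d1;b=o2+s[1]*d2
    return (a+b)/2,np.linalg.norm(a-b)
E
python3 - <<'E'
from h import *
for n in('top','side'):
    c=ctrl.camera(n); save(c,n+'0.png'); print(n,-np.array(c['R']).T@c['t'],np.array(c['R']).round(2).tolist())
print(ctrl.get_obs())
E
```

```text
top [-0.17591814  0.22660603  1.50948021] [[-0.26, -0.97, 0.01], [-0.86, 0.23, -0.46], [0.44, -0.13, -0.89]]
side [0.29120837 1.17497845 0.58560379] [[-0.98, -0.19, -0.01], [-0.06, 0.39, -0.92], [0.18, -0.9, -0.39]]
{'time_s': 0.1, 'q': array([ 9.73699444e-01,  1.81479680e-01,  1.60789392e+00, -2.98579227e-05,
        1.35380464e+00, -2.06278251e-01]), 'dq': array([ 0.00167795, -0.00177071, -0.00115808, -0.00074869,  0.00013718,
       -0.00150022]), 'joint_efforts': array([-3.93656028e-04, -4.45868325e+01, -3.52239275e+01, -4.13126791e-04,
        4.05389612e-03, -2.68809231e-05]), 'eef_pos': array([0.21874115, 0.53123437, 0.23047378]), 'eef_rot': array([-2.96543177e-04,  1.94164852e-01,  9.80968594e-01, -7.35385910e-04]), 'wrist_force': array([ 0.26638246,  0.93175397, -0.44121665]), 'torque': array([-0.01188783,  0.06414839, -0.04041459]), 'grasp_force': 0.0, 'opening': 0.9972934304327362}
```

View pics/top0.png

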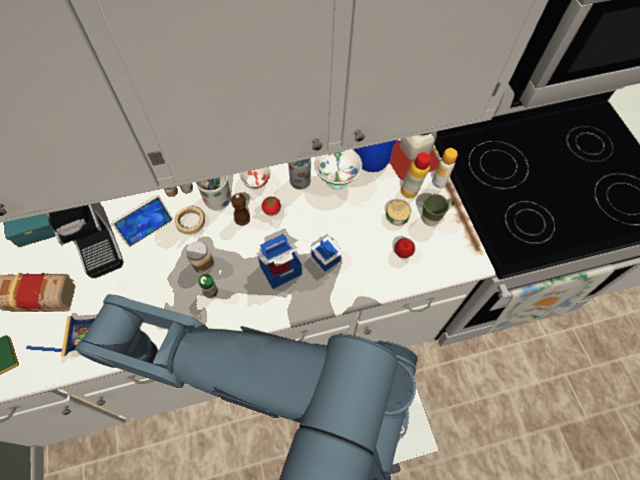

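View pics/side0.png

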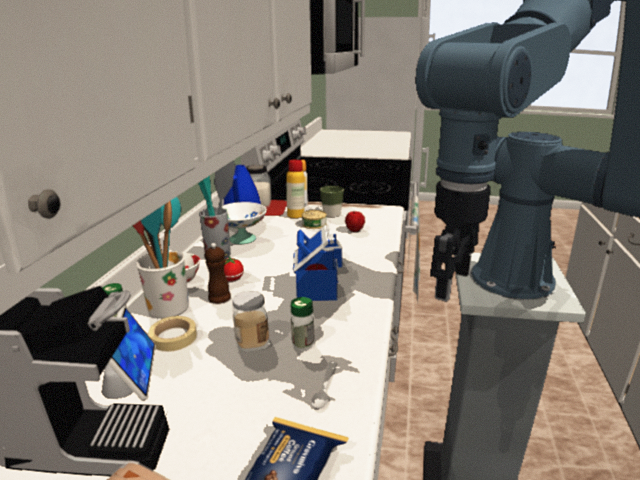

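The top view shows two blue boxes: the larger at (279,260) with its lid ajar, and a smaller one at (326,253). In the side view the larger is at (317,275), with the smaller behind it at (333,248). I choose the larger and check it in a close crop.

```bash
python3 - <<'E'
from h import *
t=cv2.imread('pics/top0.png')[220:300,240:350]; s=cv2.imread('pics/side0.png')[210:310,270:370]
t=cv2.resize(t,(550,400),interpolation=2)[:, :400]; s=cv2.resize(s,(400,400),interpolation=2)
cv2.imwrite('pics/crop0.png',np.hstack([t,s]))
E
```

```text
(no output)
```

View pics/crop0.png

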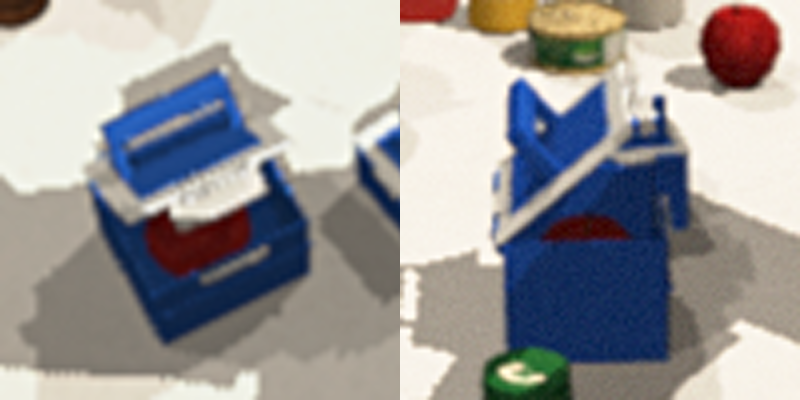

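The crop shows the larger box, with the apple inside, its lid about 45° open, and its pale catch facing the robot. Front-bottom corners in the top view are at about (273.6,288.6) and (301.6,274.4). In the side view the left face's bottom edge runs from (296.8,298.8) to (336.5,299.5).

```bash
python3 - <<'E'
from h import *
T=ctrl.camera('top');S=ctrl.camera('side')
f=lambda a:np.round(a,4)
FL=onz(T,273.6,288.6,0);FR=onz(T,301.6,274.4,0)
sF=onz(S,336.5,299.5,0);sB=onz(S,296.8,298.8,0)
print('FL',f(FL),'FR',f(FR),np.linalg.norm(FL-FR),'side FL',f(sF),'BL',f(sB),np.linalg.norm(sF-sB))
print('rim left-front', f(onz(T,240+152/5,220+295/5,.084)), f(onz(T,240+307/5,220+230/5,.084)))
print('side rim', f(onz(S,270+668/4-100,210+238/4,.084)), f(onz(S,270+505/4-100,210+238/4,.084)))
# handle ends / lid front corners
tc=lambda x,y:(240+x/5,220+y/5); sc=lambda x,y:(270+(x-400)/4,210+y/4)
print('lid front L corner',two(T,tc(137,222),S,sc(500,243)))
for n,X in dict(FL=FL,sF=sF).items(): print(n,proj(T,X),proj(S,X))
# yaw
for a,b in((FR,FL),): print('yaw from front', np.arctan2(*(b-a)[[0,1]]*[-1,1]))
d=sB-sF; print('yaw from side',np.arctan2(d[1],d[0]))
E
```

```text
FL [0.4528 0.1867 0.    ] FR [0.4787 0.0841 0.    ] 0.10581241571176385 side FL [0.4558 0.1897 0.    ] BL [0.5536 0.2031 0.    ] 0.09878521604684333
rim left-front [0.4524 0.1914 0.084 ] [0.471  0.0853 0.084 ]
side rim [0.4542 0.1912 0.084 ] [0.5508 0.2075 0.084 ]
lid front L corner (array([0.53935181, 0.18903629, 0.06161431]), np.float64(0.04339663947922529))
FL [273.6 288.6] [337.86705693 298.99329181]
sF [272.5178243  288.02454926] [336.5 299.5]
yaw from front 0.24685245634460815
yaw from side 0.13627422000757586
```

```bash
cat >> h.py <<'E'
YAW=.175; C=np.array([.513,.144,0])
def Bm(y=None):
    y=YAW if y is None else y
    return np.array([[np.cos(y),-np.sin(y),0],[np.sin(y),np.cos(y),0],[0,0,1]])
def box(x,y,z): return C+Bm()@np.array([x,y,z])
def lid(a,r,y,h): # r from hinge forward, h above lid underside
    return box(.05-r*np.cos(a)+h*np.sin(a), y, .084+r*np.sin(a)+h*np.cos(a))
E
python3 - <<'E'
from h import *
T=ctrl.camera('top');S=ctrl.camera('side')
tc=lambda p:((p-[240,220])*5).round(); sc=lambda p:((p-[270,210])*4+[400,0]).round()
for n,X in dict(FLb=box(-.05,.056,0),FRb=box(-.05,-.056,0),BLb=box(.05,.056,0),BLr=box(.05,.056,.084),FLr=box(-.05,.056,.084),BRr=box(.05,-.056,.084),FRr=box(-.05,-.056,.084)).items(): print(n,tc(proj(T,X)),sc(proj(S,X)))
for a in (.5,.6,.7,.8,.9):
    print(a,*[(tc(proj(T,lid(a,*q))),sc(proj(S,lid(a,*q)))) for q in((.106,.056,0),(.106,-.056,0),(.05,.043,.045),(.05,-.043,.045))])
E
```

```text
FLb [162. 343.] [669. 359.]
FRb [316. 277.] [667. 274.]
BLb [105. 219.] [507. 359.]
BLr [ 93. 164.] [502. 238.]
FLr [153. 292.] [669. 237.]
BRr [251. 100.] [514. 161.]
FRr [314. 225.] [667. 161.]
0.5 (array([142., 250.]), array([657., 160.])) (array([308., 181.]), array([656.,  89.])) (array([116., 140.]), array([537., 132.])) (array([243.,  89.]), array([545.,  79.]))
0.6 (array([138., 236.]), array([647., 146.])) (array([304., 168.]), array([647.,  76.])) (array([112., 130.]), array([526., 130.])) (array([238.,  79.]), array([534.,  76.]))
0.7 (array([133., 222.]), array([636., 133.])) (array([300., 153.]), array([637.,  64.])) (array([108., 121.]), array([515., 128.])) (array([234.,  70.]), array([524.,  74.]))
0.8 (array([127., 207.]), array([624., 121.])) (array([294., 138.]), array([626.,  52.])) (array([104., 112.]), array([504., 127.])) (array([230.,  61.]), array([513.,  73.]))
0.9 (array([121., 191.]), array([610., 110.])) (array([289., 123.]), array([613.,  42.])) (array([100., 103.]), array([493., 127.])) (array([226.,  53.]), array([503.,  73.]))
```

Projections fit a box at (0.513, 0.144), yaw about 0.175, with the lid at about 0.72 rad. The larger box is confirmed. Next I shut the fingers and turn the tool so that its y lies along the box's x.

Emit:
carry_out(plan="0 0 0 0 0 1;0 0 0 0 0 1;0 0 0 0 0 1;0 0 0 0 0 1;0 0 0 0 0 1;0 0 0 0 0 1;0 0 0 0 0 1;0 0 0 0 0 1", claw=1)

```text
time_s: 0.97
eef_pos: [0.219, 0.5316, 0.2312]
eef_rot: [0.0, 0.563, 0.827, -0.0]
wrist_force: [0.3, -0.1, -1.5]
opening: -0.005
grasp_force: 0.0
```

Emit:
carry_out(plan="0 0 0 0 0 1;0 0 0 0 0 1;0 0 0 0 0 0;0 0 0 0 0 0;0 0 0 0 0 0;0 0 0 0 0 0;0 0 0 0 0 0;0 0 0 0 0 0")

```text
time_s: 1.63
eef_pos: [0.219, 0.5317, 0.2313]
eef_rot: [-0.0, 0.64, 0.768, -0.0]
wrist_force: [-1.4, -0.3, -0.2]
opening: -0.001
grasp_force: 0.0
```

```bash
cat >> h.py <<'E'
from scipy.spatial.transform import Rotation as Ro
def to(X,label=''):
    o=ctrl.get_obs(); q=o['eef_rot']; R=Ro.from_quat([q[1],q[2],q[3],q[0]])
    Rt=np.c_[-Bm()[:,1],Bm()[:,0],[0,0,-1]]   # tool x=-box y? chosen so y=box x, z down
    Rt=np.c_[np.cross(Bm()[:,0],[0,0,-1]),Bm()[:,0],[0,0,-1]]
    rv=(R.inv()*Ro.from_matrix(Rt)).as_rotvec()
    d=R.inv().apply(np.array(X)-o['eef_pos'])
    print(label,'shift/40mm',(d/.04).round(2),'turn/.1',(rv/.1).round(2),'eef',o['eef_pos'].round(4),'F',o['wrist_force'].round(1),'t',round(o['time_s'],2),'open',round(o['opening'],3))
E
python3 - <<'E'
from h import *
X=lid(.72,.09,0,.005); X[2]=.23; print(X); to(X); print(ctrl.get_obs()['q'].round(2))
E
```

```text
[0.49885382 0.14149883 0.23      ]
 shift/40mm [-10.85   5.13   0.03] turn/.1 [-0.   -0.    0.06] eef [0.219  0.5317 0.2313] F [-1.4 -0.3 -0.2] t 1.63 open -0.001
[0.97 0.18 1.61 0.   1.35 0.79]
```

Emit:
carry_out(plan="-.7 .32 0 0 0 0;-.7 .32 0 0 0 0;-.7 .32 0 0 0 0;-.7 .32 0 0 0 0;-.7 .32 0 0 0 0;-.7 .32 0 0 0 0;-.7 .32 0 0 0 0;-.7 .32 0 0 0 0")

```text
time_s: 2.3
eef_pos: [0.3605, 0.3284, 0.2315]
eef_rot: [0.0, 0.64, 0.768, 0.0]
wrist_force: [-0.1, 0.6, -0.3]
opening: -0.001
grasp_force: 0.0
```

Emit:
carry_out(plan="-.7 .32 0 0 0 0;-.7 .32 0 0 0 0;-.7 .32 0 0 0 0;-.7 .32 0 0 0 0;-.7 .32 0 0 0 0;-.7 .32 0 0 0 0;-.7 .32 0 0 0 0;-.3 .3 0 0 0 0")

```text
time_s: 2.97
eef_pos: [0.4983, 0.1402, 0.2315]
eef_rot: [0.001, 0.641, 0.767, -0.0]
wrist_force: [0.5, 0.2, 0.7]
opening: -0.002
grasp_force: 0.0
```

```bash
python3 - <<'E'
from h import *
X=lid(.72,.09,0,.005); X[2]=.23; to(X)
T=ctrl.camera('top');S=ctrl.camera('side')
def crop(c,X,w,h,s):
    u,v=proj(c,X).astype(int); print('crop origin',u-w//2,v-h//2)
    return cv2.resize(c['pixels'][v-h//2:v+h//2,u-w//2:u+w//2,::-1],None,fx=s,fy=s,interpolation=2)
cv2.imwrite('pics/c1.png',np.hstack([crop(T,box(0,0,.12),80,100,5),crop(S,box(0,0,.15),80,100,5)]))
E
```

```text
shift/40mm [0.03 0.02 0.04] turn/.1 [0.   0.01 0.03] eef [0.4983 0.1402 0.2315] F [0.5 0.2 0.7] t 2.97 open -0.002
crop origin 239 203
crop origin 276 185
```

View pics/c1.png

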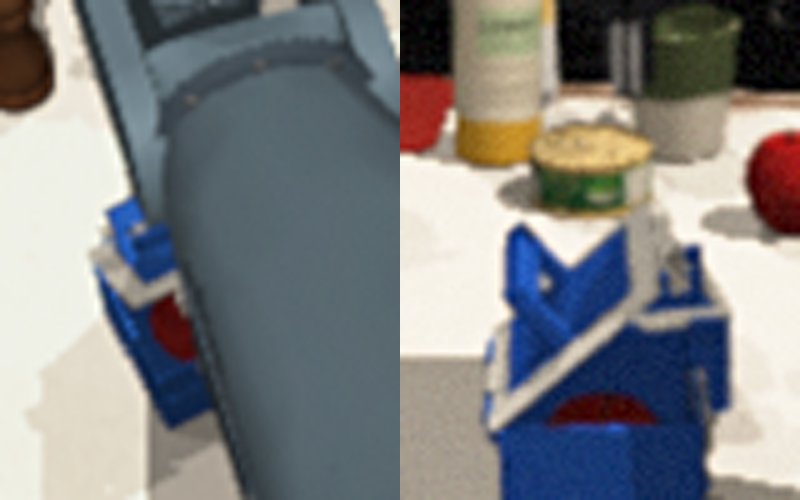

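The side crop shows the lid's front-left corner near (324,247), as predicted. The gripper is just above the crop and the arm hides the top view. Descending to just above the lid front.

Emit:
carry_out(plan="0 0 .3 0 0 0;0 0 .3 0 0 0;0 0 .3 0 0 0;0 0 .3 0 0 0;0 0 .3 0 0 0;0 0 .2 0 0 0;0 0 0 0 0 0;0 0 0 0 0 0")

```text
time_s: 3.73
eef_pos: [0.4966, 0.1433, 0.1626]
eef_rot: [-0.001, 0.641, 0.768, -0.0]
wrist_force: [0.7, 0.0, -0.3]
opening: 0.001
grasp_force: 0.0
```

```bash
python3 - <<'E'
from h import *
to(lid(.72,.09,0,.005))
S=ctrl.camera('side')
cv2.imwrite('pics/c2.png',cv2.resize(S['pixels'][130:310,250:410,::-1],None,fx=3,fy=3,interpolation=2))
E
```

```text
shift/40mm [-0.06  0.05  0.39] turn/.1 [-0.01 -0.    0.05] eef [0.4966 0.1433 0.1626] F [ 0.7  0.  -0.3] t 3.73 open 0.001
```

View pics/c2.png

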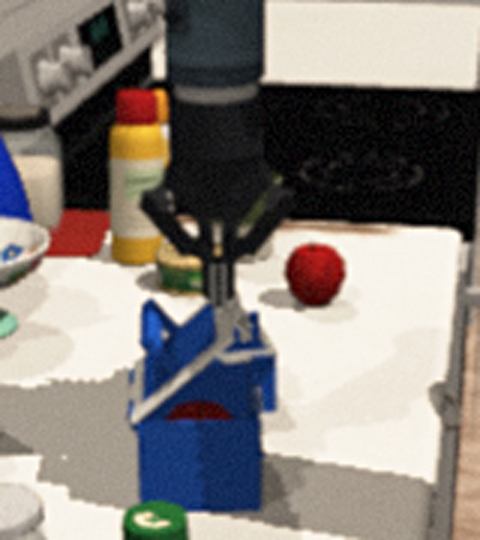

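The side picture shows the shut fingertips at about (218,298) in the crop, just over the lid's front part. Pressing now along the arc.

Emit:
carry_out(plan="0 0 .1 0 0 0;0 0 .1 0 0 0;0 -.09 .12 0 0 0;0 -.09 .12 0 0 0;0 -.07 .12 0 0 0;0 -.06 .12 0 0 0;0 -.06 .12 0 0 0;0 0 0 0 0 0")

```text
time_s: 4.45
eef_pos: [0.4812, 0.1404, 0.1299]
eef_rot: [-0.001, 0.641, 0.768, -0.001]
wrist_force: [0.3, -0.4, -0.7]
opening: 0.005
grasp_force: 0.0
```

```bash
python3 - <<'E'
from h import *
S=ctrl.camera('side')
cv2.imwrite('pics/c3.png',cv2.resize(S['pixels'][200:310,280:370,::-1],None,fx=5,fy=5,interpolation=2))
print(ctrl.get_obs()['wrist_force'])
E
```

```text
[-0.31125426  0.60011973  0.05258635]
```

View pics/c3.png

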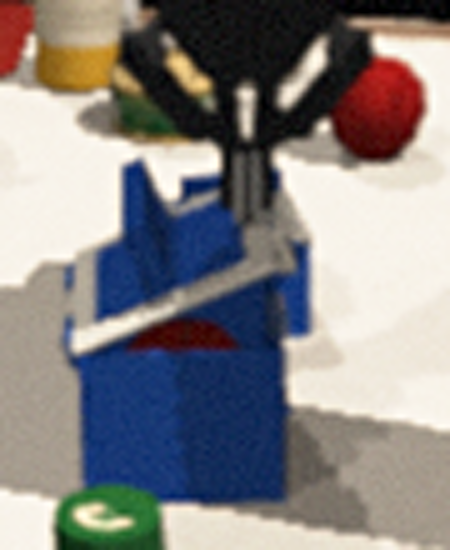

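The lid is being pushed down (about 0.45 rad) and the box has stayed put. Continuing along the arc.

Emit:
carry_out(plan="0 -.04 .1 0 0 0;0 -.04 .1 0 0 0;0 -.03 .1 0 0 0;0 -.03 .1 0 0 0;0 -.02 .1 0 0 0;0 -.02 .1 0 0 0;0 -.01 .1 0 0 0;0 0 0 0 0 0")

```text
time_s: 5.17
eef_pos: [0.4743, 0.1391, 0.1023]
eef_rot: [-0.001, 0.641, 0.768, -0.0]
wrist_force: [-0.3, 0.1, 0.2]
opening: 0.001
grasp_force: 0.0
```

Emit:
carry_out(plan="0 -.01 .05 0 0 0;0 0 .05 0 0 0;0 0 .05 0 0 0;0 0 .05 0 0 0;0 0 .05 0 0 0;0 0 0 0 0 0;0 0 0 0 0 0;0 0 0 0 0 0")

```text
time_s: 5.83
eef_pos: [0.4748, 0.1391, 0.0933]
eef_rot: [0.0, 0.641, 0.768, 0.0]
wrist_force: [0.0, 0.4, 0.6]
opening: 0.0
grasp_force: 0.0
```

Emit:
carry_out(plan="0 0 .05 0 0 0;0 0 .05 0 0 0;0 0 .05 0 0 0;0 0 0 0 0 0;0 0 0 0 0 0;0 0 0 0 0 0;0 0 0 0 0 0;0 0 0 0 0 0")

```text
time_s: 6.5
eef_pos: [0.4749, 0.1391, 0.0885]
eef_rot: [0.0, 0.641, 0.768, 0.0]
wrist_force: [-5.0, -0.6, 13.6]
opening: 0.0
grasp_force: 6.7
```

```bash
python3 - <<'E'
from h import *
S=ctrl.camera('side')
cv2.imwrite('pics/c4.png',cv2.resize(S['pixels'][200:310,280:370,::-1],None,fx=5,fy=5,interpolation=2))
print(ctrl.get_obs()['wrist_force'])
E
```

```text
[-5.74518191 -1.60359423 13.9866519 ]
```

View pics/c4.png

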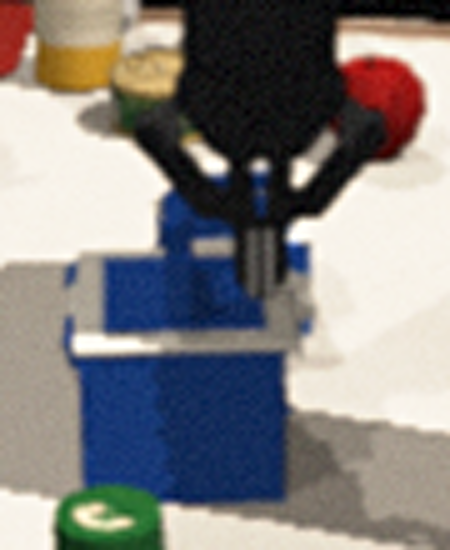

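The lid looks almost flat, and I feel 14 N. I press further to see whether the catch has snapped.

Emit:
carry_out(plan="0 0 .04 0 0 0;0 0 .04 0 0 0;0 0 0 0 0 0;0 0 0 0 0 0;0 0 0 0 0 0;0 0 0 0 0 0;0 0 0 0 0 0;0 0 0 0 0 0")

```text
time_s: 7.22
eef_pos: [0.4751, 0.1391, 0.0878]
eef_rot: [0.0, 0.64, 0.768, -0.0]
wrist_force: [-15.9, -2.0, 36.7]
opening: 0.001
grasp_force: 18.9
```

36.7 N with only 0.7 mm of give, well past the catch force, so the lid is on its stop. Releasing upward and opening.

Emit:
carry_out(plan="0 0 -.1 0 0 0;0 0 -.2 0 0 0;0 0 -.4 0 0 0;0 0 -.5 0 0 0;0 0 -.5 0 0 0;0 0 -.5 0 0 0;0 0 -.4 0 0 0;0 0 0 0 0 0")

```text
time_s: 7.88
eef_pos: [0.4769, 0.1392, 0.1916]
eef_rot: [0.002, 0.641, 0.768, 0.002]
wrist_force: [1.0, 0.4, 0.6]
opening: -0.003
grasp_force: 0.0
```

Emit:
carry_out(plan="0 .2 0 0 0 0;0 .2 0 0 0 0;0 .2 0 0 0 0;0 .2 0 0 0 0;0 .2 0 0 0 0;0 0 0 0 0 0;0 0 0 0 0 0;0 0 0 0 0 0", claw=-1)

```text
time_s: 8.55
eef_pos: [0.5137, 0.1463, 0.1876]
eef_rot: [-0.0, 0.641, 0.768, -0.0]
wrist_force: [-1.8, 0.6, -0.2]
opening: 0.999
grasp_force: 0.0
```

```bash
python3 - <<'E'
from h import *
to(box(0,0,.102))
S=ctrl.camera('side');T=ctrl.camera('top')
cv2.imwrite('pics/c5.png',np.hstack([cv2.resize(S['pixels'][190:310,280:370,::-1],None,fx=4.4,fy=4.4,interpolation=2),cv2.resize(T['pixels'][200:320,240:330,::-1],None,fx=4.4,fy=4.4,interpolation=2)]))
sc=lambda p:((p-[280,190])*4.4).round()
for n,X in dict(BLb=box(.05,.056,0),FLb=box(-.05,.056,0),hFL=box(-.007,.043,.129),hBL=box(.007,.043,.129),hFR=box(-.007,-.043,.129),hBR=box(.007,-.043,.129),lidFL=box(-.056,.056,.084)).items(): print(n,sc(proj(S,X)),((proj(T,X)-[240,200])*4.4).round()+[396,0])
E
```

```text
shift/40mm [-0.05 -0.02  2.14] turn/.1 [-0.01 -0.    0.05] eef [0.5137 0.1463 0.1876] F [-1.8  0.6 -0.2] t 8.55 open 0.999
BLb [ 74. 483.] [488. 281.]
FLb [251. 483.] [539. 390.]
hFL [172. 265.] [519. 262.]
hBL [146. 265.] [512. 246.]
hFR [175. 204.] [630. 217.]
hBR [151. 204.] [622. 201.]
lidFL [262. 349.] [534. 352.]
```

View pics/c5.png

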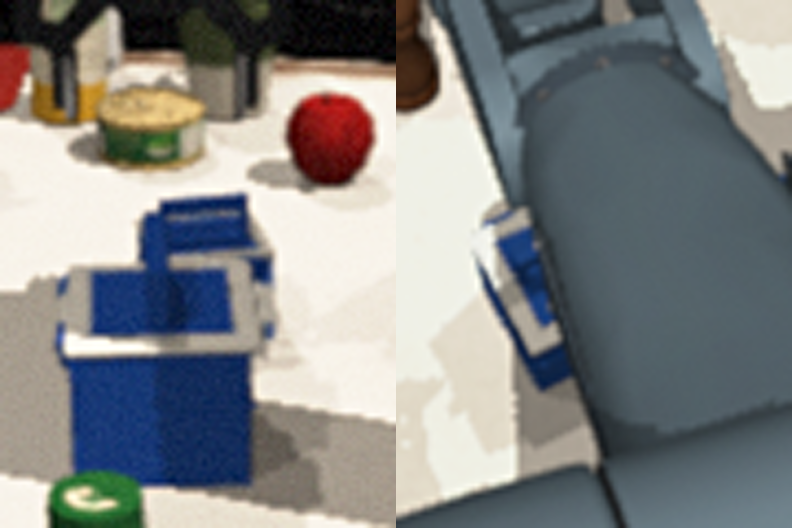

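The lid is shut flat. The handle's left end at crop (143–172, 213–330) and the bottom corners at (74,483) and (251,483) match my model, so the box has not moved. Going down on the bar and gripping.

Emit:
carry_out(plan="-.05 -.02 .3 0 0 0;0 0 .3 0 0 0;0 0 .3 0 0 0;0 0 .3 0 0 0;0 0 .3 0 0 0;0 0 .3 0 0 0;0 0 .2 0 0 0;0 0 .1 0 0 0")

```text
time_s: 9.32
eef_pos: [0.5126, 0.1441, 0.1021]
eef_rot: [-0.001, 0.641, 0.768, -0.001]
wrist_force: [0.4, -0.1, 0.0]
opening: 1.002
grasp_force: 0.0
```

Emit:
carry_out(plan="0 0 0 0 0 0;0 0 0 0 0 0;0 0 0 0 0 0;0 0 0 0 0 0;0 0 0 0 0 0;0 0 0 0 0 0;0 0 0 0 0 0;0 0 0 0 0 0", claw=1)

```text
time_s: 9.98
eef_pos: [0.5142, 0.1439, 0.1046]
eef_rot: [0.001, 0.641, 0.768, 0.0]
wrist_force: [1.9, -1.9, 0.5]
opening: 0.15
grasp_force: 61.2
```

Gripped (opening about 13 mm, 61 N). Lifting.

Emit:
carry_out(plan="0 0 -.05 0 0 0;0 0 -.1 0 0 0;0 0 -.15 0 0 0;0 0 -.2 0 0 0;0 0 -.2 0 0 0;0 0 -.2 0 0 0;0 0 -.2 0 0 0;0 0 -.2 0 0 0")

```text
time_s: 10.65
eef_pos: [0.5137, 0.1442, 0.1572]
eef_rot: [0.0, 0.641, 0.768, 0.0]
wrist_force: [0.3, 0.1, -4.5]
opening: 0.15
grasp_force: 60.4
```

Emit:
carry_out(plan="0 0 -.2 0 0 0;0 0 -.2 0 0 0;0 0 -.2 0 0 0;0 0 -.2 0 0 0;0 0 -.15 0 0 0;0 0 -.1 0 0 0;0 0 -.05 0 0 0;0 0 0 0 0 0")

```text
time_s: 11.32
eef_pos: [0.5138, 0.1442, 0.2005]
eef_rot: [0.0, 0.641, 0.768, 0.0]
wrist_force: [0.4, -0.3, -4.2]
opening: 0.159
grasp_force: 60.4
```

```bash
python3 - <<'E'
from h import *
to(box(0,0,.204))
S=ctrl.camera('side');T=ctrl.camera('top')
cv2.imwrite('pics/c6.png',np.hstack([cv2.resize(S['pixels'][150:310,270:390,::-1],None,fx=3.3,fy=3.3,interpolation=2),cv2.resize(T['pixels'][180:340,230:350,::-1],None,fx=3.3,fy=3.3,interpolation=2)]))
sc=lambda p:((p-[270,150])*3.3).round()
for n,X in dict(BLb=box(.05,.056,.1),FLb=box(-.05,.056,.1)).items(): print(n,sc(proj(S,X)))
print(ctrl.get_obs()['torque'],ctrl.get_obs()['grasp_force'])
E
```

```text
shift/40mm [-0.   -0.02 -0.09] turn/.1 [0.01 0.   0.05] eef [0.5138 0.1442 0.2005] F [ 0.4 -0.3 -4.2] t 11.32 open 0.159
BLb [ 83. 375.]
FLb [222. 374.]
[-0.02360394  0.03088689  0.00664633] 60.43456792831421
```

View pics/c6.png

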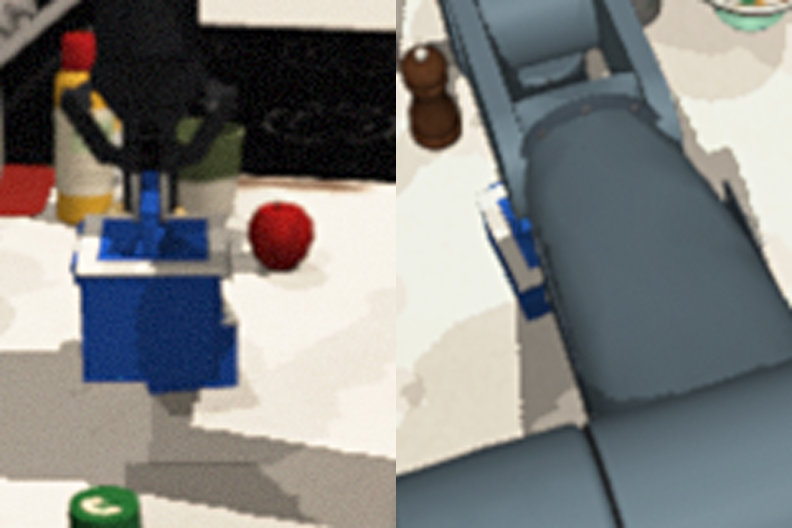

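The box is lifted, level, with its lid shut: its bottom edge runs along about row 382 in the crop, so it is about 96 mm up. Raising 4 mm more, settling, and handing in.

Emit:
carry_out(plan="0 0 -.05 0 0 0;0 0 -.05 0 0 0;0 0 0 0 0 0;0 0 0 0 0 0;0 0 0 0 0 0;0 0 0 0 0 0;0 0 0 0 0 0;0 0 0 0 0 0")

```text
time_s: 12.08
eef_pos: [0.5135, 0.1442, 0.204]
eef_rot: [-0.0, 0.641, 0.768, -0.0]
wrist_force: [-0.2, -0.1, -5.1]
opening: 0.152
grasp_force: 60.4
```

```bash
python3 -c "
from h import *
o=ctrl.get_obs();print(o['eef_pos'],o['wrist_force'],abs(o['dq']).max(),o['grasp_force']);print(ctrl.hand_in())"
```

```text
[0.51349701 0.1441535  0.20402148] [-0.21050861 -0.06725322 -5.11447694] 0.0012192728313428667 60.4412055015564
the job is handed in; nothing more can be done
None
```

I pressed the larger lunch box's lid shut, lifted the box by its bar handle about 10 cm straight up, and handed the job in at about 12 s with the box held level and still; no other item was touched.

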